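# Walk a stuck vial block out with mallet taps

### The arm

A 6-joint arm with a two-finger parallel gripper is mounted at the origin on a cart in front of the work surface, level with it; the furniture and walls round the work are solid. World frame = base frame: x ahead of the robot, y to its left, z up, the work surface at z = 0. Lengths are in m, angles in degrees, forces in N, time in s.
With the tool pointing down it reaches from about 0.3 to 0.75 m from the base axis. Payload 8.5 kg.
Tool frame: the origin (TCP) lies at the very end of the fingers, on their centre line; the grasp point (between the pads) lies 19 mm behind it; z points along the fingers, y is the line along which they close (so a half turn about z gives the same grasp; the last joint's range is limited). The gripper opens to 85 mm and grips with 20 to 120 N. Pads are 22 mm wide; open, the fingers measure 114 mm over their backs; the gripper's body (76 mm by 85 mm) begins 54 mm behind the grasp point. The pads swing forward as they close: fully open they stand 13 mm farther back than shut.
Start: joints at [-79.085, 21.807, 74.336, -0, 83.858, -12.336], TCP at [0.217, -0.505, 0.231] pointing down, gripper open.
Joint ranges: [-178.18, 178.18], [-50.72, 133.34], [12.68, 142.11], [-81.47, 261.47], [9.98, 163.14], [-165.26, 165.26]. Speed limits (degrees/s): [136.94, 136.94, 180, 180, 180, 180].

### API

Orientations are given as a 3x3 rotation matrix whose columns are the frame's x, y, z axes.
In Python, from rig import * gives the robot as it stands. The module is installed in compiled form; this text tells all that it offers.
- The arm moves only by the shell command python3 -m pendant 'ROWS' [OPENING] [FORCE]. ROWS is JSON, a list of rows, each a list of 2 entries, a list of its own where there are three numbers: the shift along the tool's x, y, z as a fraction of full scale, then the turn, a rotation vector about the tool's x, y, z as a fraction of full scale. A call has 1 to 8 rows; each row shifts and turns the commanded pose from where the row before left it, along the tool's axes as they then stand; what a row does not reach is not made up. Full scale, the value 1, is 40 mm for a shift and 5 degrees for a turn. A row lasts 1/8 s, in which the tool goes at most 62.5 mm and 10.7 degrees, less where a joint would pass 70% of its speed; a pose out of reach is approached as far as the arm can. A call with a number of a shift or a turn outside -1 to 1 is refused whole. A call with a gripper value outside its range is refused whole. OPENING is the opening, from 0 (shut) to 1 (fully open), set as the call begins (- or left out, the last holds). The fingers move at their own pace and stop on an object; FORCE is the grip in N (left out, the last holds). Time passes only in rows, so rows that do not move let the fingers close. It gives the time, the measured TCP pose, the force, the opening and the grip force at its end, in the units of the state.
- observe(): the state, without advancing time (a new reading comes with each control period).
- get_image(name): name is "side" or "top"; returns a dict with "img" (420x560x3 uint8, blue, green, red), "range_z" (420x560 float32, m along the optical axis (not along the pixel's ray), 0 where there is no reading), "camera_matrix" (3x3 intrinsics, pixels), "dist_coeffs" ([k1, k2, p1, p2, k3] as OpenCV has them; the pictures are not rectified), "eye" and "rotation" of the camera in the world. Camera axes: x right, y down, z forward; pixel columns grow to the right and rows downward; lengths in m; the calibration is good to about 2 mm. A picture is of the moment at which its call begins.
- close_job(): hands the job in; it is judged then, once.
Trained networks look in the newest picture that a camera, given by its name, has taken for a name from the list of things; names that differ only in an ending like _2 or _b are one class to them, and where a whole thing is asked for, a point or a joint stands for the part that bears it (a point fixed in the world has none). Each returns a list of dicts, best first, with "conf" (0 to 1); they miss things now and then, are a little off and sometimes report something else, mostly with a low value. They report only what shows in the picture. A call takes as long as a camera call.
- regions_of(camera, query): "mask" (420x560 bool, what is visible of it).
- landmark_of(camera, query): "point" ([x, y, z] in m, in world coordinates, good to about 4 mm: a listed point, or the origin of a listed thing).
The state is a dict: "time_s": time; "q": joint angles; "qvel": joint speeds; "joint_efforts": joint torques, N m; "position": TCP position; "tool_rot": TCP orientation; "ft_force": force on the tool from outside, world axes, zero at the start; "wrist_torque": the same for the moment, N m; "grip_width": finger opening in m; "gripper_force": force on a finger pad.
Only numpy, scipy, OpenCV 4.12 (cv2) and the standard library are available. Lean on these libraries where they do the work, as an engineer would, in place of code of your own. Each camera call takes 0.05 s, during which the arm holds its last target. There are 200 camera calls.

### The job

The aluminium vial block is stuck in its cradle on the worktop. Take the mallet from the mat and, touching the block with nothing but the mallet and never with more than 15 N, drive the block back by light taps on the front of its two ears, left and right in turn so that it does not bind, until both ears rest against the rubber buffers behind them. Then lay the mallet flat in the middle of its mat, leaving the other things where they are.

Things in the scene. Friction and masses are not known exactly. Their poses are not given: they have to be found in the camera images.
- cradle: dark steel cradle, fixed: base plate 150 (x) x 230 (y) x 10 mm, two low rails (tops at 23 mm) that guide the block, two back brackets, each with a rubber buffer behind an ear. Origin: centre of the underside, on the worktop. The block is to be driven along its +x; +y is left, z up. Nothing on it is over 60 mm high; the space in front of the ears is free above the 10 mm plate
- left_ear (a point): centre of the flat front face of the block's left ear (+y side). The ear is 40 mm wide (y), 34 mm high, 30 mm deep; the face looks to the cradle's -x. Stuck, the point is at about cradle x = -0.026 to -0.023, y = +0.080, z = 0.042; when the back of the ear just meets its rubber buffer it is at cradle x = -0.017
- right_ear (a point): centre of the flat front face of the block's right ear (-y side). The ear is 40 mm wide (y), 34 mm high, 30 mm deep; the face looks to the cradle's -x. Stuck, the point is at about cradle x = -0.026 to -0.023, y = -0.080, z = 0.042; when the back of the ear just meets its rubber buffer it is at cradle x = -0.017
- block: the stuck aluminium block, 60 x 124 x 45 mm, 8 round holes, an ear at each end (faces 15 mm in front of the block's front; centres 160 mm apart). Top 56 mm, ears' tops 59 mm over the worktop. It slides along the cradle's +x, up to 8 mm to the buffers (which give 1 mm per 3 N), and stays where it is left. Origin: at the cradle's origin when unmoved; axes like the cradle's
- block_rock (a joint): turn of the block about the vertical, rad, + = right ear ahead. Each end is held by about 8 N of dry friction: 8 N on one ear moves that end, the other stays. Each mm the pushed end is ahead of the other adds about 4 N (each mm behind takes off 4 N), so push an ear at most about 1 mm ahead, then the other; both ends at once take 16 N
- mallet: loose mallet, about 0.17 kg, level on the mat: round head 36 mm across along its x, a white plastic tip at each end, each screwed on by hand: its face is 38 to 48 mm from the head's middle, differently each time and not measured; tips do not shift. Wooden handle 16 mm wide (x), 20 mm high (z), along -y to a round butt 36 mm across at y = -0.172 to -0.156. Origin: 18 mm below head and handle axes
- mallet_grip (a point): point on the handle's axis 42 mm from the head's axis, close to the centre of mass: a good place to grip across the 16 mm width, from above
- mallet_middle (a point): point on the handle's axis 70 mm from the head's axis; 22 mm over the worktop when the mallet lies on the mat
- mat: black rubber mat, 160 (x) x 260 (y) x 4 mm, fixed to the worktop. Origin: centre of its underside. The mallet lies along its y at the start, head towards +y
- timer: bench timer, 66 x 66 x 19 mm, a bystander; origin under its centre
- beaker_small: small beaker, 60 mm across, 80 mm high, a bystander; origin under its centre
- tape_roll: roll of tape lying flat, 76 mm across, 19 mm high, a bystander; origin under its centre

How it is judged:
By the outcome, as a careful person would: the job done as asked, in the order asked, and still so for the second after the job is handed in, with the robot touching nothing.
It also fails if it takes over 72 s, if anything falls off the work surface, if the arm or the gripper's body presses on something with over 40 N, if the wrist force passes 120 N, or if a joint passes its speed limit or range.

## Working session

There is one attempt and no reset: what is moved stays moved. The work goes in short steps, Python scripts to look and compute and a shell command to move; the robot and the scene stay as the last step left them, time stands still between calls to the robot, and variables do not carry over. Pictures are saved under pics/ and viewed, at most 10 in all, crops included, and the job is handed in when it is done.

```bash
mkdir -p pics; cat > h.py <<'E'
from rig import *
import numpy as np, cv2
np.set_printoptions(precision=4,suppress=True)
def lm(cam,q):
    r=landmark_of(cam,q); return [(np.round(d['point'],4).tolist(),round(d['conf'],2)) for d in r[:2]]
def cloud(im):
    K=np.array(im['camera_matrix']);z=im['range_z'];h,w=z.shape
    u,v=np.meshgrid(np.arange(w),np.arange(h))
    p=cv2.undistortPoints(np.stack([u,v],-1).reshape(-1,1,2).astype(np.float64),K,np.array(im['dist_coeffs'])).reshape(h,w,2)
    P=np.dstack([p[...,0]*z,p[...,1]*z,z])
    W=P@np.array(im['rotation']).T+np.array(im['eye']); W[z<=0]=np.nan
    return W
E
python3 - <<'E'
from h import *
for c in ("top","side"):
    im=get_image(c); cv2.imwrite(f'pics/{c}1.png',im['img']); print(c,im['eye'])
    for q in ("cradle","left_ear","right_ear","block","mallet","mallet_grip","mallet_middle","mat","timer","beaker_small","tape_roll"):
        print(q,lm(c,q))
s=observe(); print(s['position'],s['tool_rot'],s['ft_force'],s['time_s'])
E
```

```text
top [0.5261 0.063  1.4936]
cradle [([0.5527, 0.1575, -0.001], 0.88)]
left_ear [([0.5223, 0.2362, 0.0409], 0.89)]
right_ear [([0.5326, 0.0783, 0.0417], 0.63)]
block [([0.5537, 0.1633, -0.0033], 0.57)]
mallet [([0.5023, -0.1426, 0.0044], 0.8)]
mallet_grip []
mallet_middle [([0.5019, -0.2121, 0.0192], 0.91), ([0.5211, 0.2395, 0.0432], 0.43)]
mat []
timer [([0.6787, -0.1153, -0.0015], 0.69)]
beaker_small [([0.7314, -0.0355, -0.0018], 0.7)]
tape_roll [([0.4691, 0.3774, 0.001], 0.9)]
side [0.2511 0.9719 0.6633]
cradle [([0.5186, 0.2387, 0.0393], 0.35)]
left_ear [([0.5197, 0.2376, 0.0401], 0.58)]
right_ear [([0.5345, 0.0803, 0.0422], 0.95), ([0.5032, -0.2137, 0.0214], 0.28)]
block [([0.5514, 0.1615, -0.0032], 0.74)]
mallet [([0.4982, -0.1391, 0.0021], 0.59)]
mallet_grip [([0.4666, 0.3759, 0.0014], 0.63), ([0.4983, -0.1869, 0.024], 0.59)]
mallet_middle [([0.5017, -0.2137, 0.0211], 0.81)]
mat [([0.4904, -0.2198, 0.0005], 0.59)]
timer [([0.6767, -0.1159, -0.0023], 0.82)]
beaker_small [([0.7315, -0.0368, -0.0006], 0.66), ([0.5005, -0.2142, 0.0197], 0.24)]
tape_roll [([0.4657, 0.3767, -0.0019], 0.97)]
[ 0.2171 -0.5053  0.2313] [[ 0.9188  0.3947 -0.    ]
 [ 0.3947 -0.9188  0.    ]
 [-0.     -0.     -1.    ]] [-0.0377  0.6801 -0.1238] 1.2
```

View pics/top1.png

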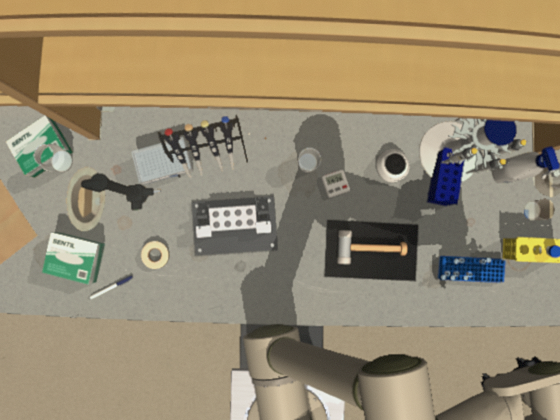

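```bash
python3 - <<'E'
from h import *
im=get_image("top"); W=cloud(im); z=W[...,2]
X,Y=W[...,0],W[...,1]
# mallet: z>0.012 in region around mat
m=(z>0.015)&(X>0.4)&(X<0.6)&(Y>-0.36)&(Y<-0.08)
def line(mask,name):
    p=np.c_[X[mask],Y[mask]]; c=p.mean(0); d=np.linalg.svd(p-c,full_matrices=False)[2][0]
    print(name,len(p),c,p.min(0),p.max(0),np.degrees(np.arctan2(d[1],d[0])),np.median(z[mask]))
line(m,'mallet')
h=m&(Y>-0.165)
line(h,'head'); 
hd=m&(Y<-0.175)&(Y>-0.27); line(hd,'handle')
# ears tops
e=(z>0.05)&(z<0.066)&(X>0.48)&(X<0.62)&(Y>0.03)&(Y<0.29)
line(e,'block top')
for nm,lo,hi in(("L",0.225,0.25),("R",0.065,0.09)):
    k=e&(Y>lo)&(Y<hi); print(nm,X[k].min(),X[k].max(),np.median(z[k]))
# mat: dark pixels
g=im['img'].max(2); r=regions_of("top","mat"); print([ (d['conf'],d['mask'].sum()) for d in r])
if r:
    k=r[0]['mask']&(abs(z-0.004)<.006); pts=np.c_[X[k],Y[k]].astype(np.float32); print(cv2.minAreaRect(pts))
r=regions_of("top","cradle")
if r:
    k=r[0]['mask']; pts=np.c_[X[k],Y[k]].astype(np.float32);pts=pts[np.isfinite(pts[:,0])]; print(cv2.minAreaRect(pts))
E
```

```text
mallet 770 [ 0.5002 -0.1924] [ 0.4575 -0.3418] [ 0.543 -0.125] -90.05615056562068 0.03415394962928464
head 403 [ 0.5001 -0.1424] [ 0.4575 -0.1642] [ 0.543 -0.125] 179.4343966427528 0.03578569565586487
handle 204 [ 0.5005 -0.2223] [ 0.4664 -0.2695] [ 0.5088 -0.1756] -90.63164990077608 0.03205966332128951
block top 1188 [0.5613 0.1629] [0.5156 0.0618] [0.6026 0.2616] 95.62262268997743 0.05717908216500556
L 0.5156403150645322 0.5911287656787653 0.05887839556883323
R 0.5334746901771096 0.5903885428601964 0.058814451763052
[(0.91, np.int64(4414))]
((0.49249976873397827, -0.22412052750587463), (0.26193368434906006, 0.16145020723342896), 88.22286987304688)
((0.5482988953590393, 0.1632882058620453), (0.14976336061954498, 0.23223547637462616), 5.686784744262695)
```

The top view shows the cradle around pixel (235,225), turned about 5.5°. The mallet lies on its mat at (345–408, 248) with the head at left (+y). The timer is at (335,183), the beaker at (308,158) and the tape at (154,254). The network points agree with this.

```bash
python3 -m pendant '[[[0,0,0.2],[0,0,-1]],[[0,0,0.2],[0,0,-1]],[[0,0,0.2],[0,0,-1]],[[0,0,0.2],[0,0,-1]],[[0,0,0.2],[0,0,-1]],[[0,0,0.2],[0,0,-1]],[[0,0,0.2],[0,0,-1]],[[0,0,0],[0,0,-1]]]' 1 80 ; python3 -m pendant '[[[0,0,0],[0,0,-1]],[[0,0,0],[0,0,-1]],[[0,0,0],[0,0,-1]],[[0,0,0],[0,0,-1]],[[0,0,0],[0,0,-1]],[[0,0,0],[0,0,-0.35]],[[0,0,0],[0,0,0]]]'; python3 - <<'E'
from h import *
s=observe();print(s['tool_rot'],s['position'],s['q'])
E
```

```text
time_s: 2.35
position: [0.2171, -0.5051, 0.1747]
tool_rot: [[0.448, 0.894, -0.0], [0.894, -0.448, 0.001], [0.001, -0.001, -1.0]]
ft_force: [0.7, -0.3, 0.2]
grip_width: 0.0856
gripper_force: 0.0
time_s: 3.22
position: [0.2171, -0.5053, 0.1753]
tool_rot: [[0.001, 1.0, 0.0], [1.0, -0.001, -0.0], [-0.0, 0.0, -1.0]]
ft_force: [-0.8, -1.1, -0.0]
grip_width: 0.0852
gripper_force: 0.0
[[ 0.001  1.     0.   ]
 [ 1.    -0.001 -0.   ]
 [-0.     0.    -1.   ]] [ 0.2171 -0.5053  0.1753] [-79.0829  24.4814  79.7484  -0.      75.7677 -79.026 ]
```

```bash
python3 -m pendant '[[[0.8,0.71,0],[0,0,0]],[[0.8,0.71,0],[0,0,0]],[[0.8,0.71,0],[0,0,0]],[[0.8,0.71,0],[0,0,0]],[[0.8,0.71,0],[0,0,0]]]'; python3 -m pendant '[[[0.8,0.71,0],[0,0,0]],[[0.8,0.71,0],[0,0,0]],[[0.8,0.71,0],[0,0,0]],[[0.8,0.71,0],[0,0,0]],[[0.8,0.71,0],[0,0,0]],[[0,0,0.5],[0,0,0]],[[0,0,0.5],[0,0,0]],[[0,0,0],[0,0,0]]]'
```

```text
time_s: 3.85
position: [0.3599, -0.3442, 0.1755]
tool_rot: [[0.001, 1.0, 0.0], [1.0, -0.001, -0.0], [-0.0, 0.0, -1.0]]
ft_force: [0.8, 0.7, 0.4]
grip_width: 0.0857
gripper_force: 0.0
time_s: 4.85
position: [0.5006, -0.1849, 0.1344]
tool_rot: [[0.001, 1.0, -0.002], [1.0, -0.001, 0.002], [0.001, -0.002, -1.0]]
ft_force: [-0.8, -0.0, 0.4]
grip_width: 0.0854
gripper_force: 0.0
```

```bash
python3 - <<'E'
from h import *
for c in ("side","top"):
    im=get_image(c)
    if c=="side": cv2.imwrite('pics/s2.png',im['img'])
    print(c,[ (q,lm(c,q)) for q in("mallet","mallet_grip","mallet_middle","mat")])
E
```

```text
side [('mallet', [([0.5033, -0.1387, 0.0019], 0.63)]), ('mallet_grip', [([0.5004, -0.1865, 0.0236], 0.64)]), ('mallet_middle', [([0.5025, -0.2157, 0.0182], 0.64)]), ('mat', [([0.4902, -0.2215, 0.0022], 0.69)])]
top [('mallet', [([0.5012, -0.1424, 0.0043], 0.82), ([0.5247, 0.2358, 0.0402], 0.38)]), ('mallet_grip', [([0.4999, -0.1878, 0.0213], 0.57)]), ('mallet_middle', []), ('mat', [])]
```

View pics/s2.png

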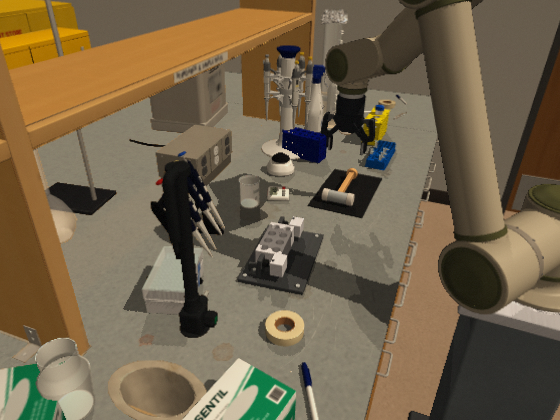

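The gripper is above the mallet handle at pixel (348,180), so I descend and grip.

```bash
python3 -m pendant '[[[0,0,0.7],[0,0,0]],[[0,0,0.7],[0,0,0]],[[0,0,0.7],[0,0,0]],[[0,0,0.6],[0,0,0]],[[0,0,0.4],[0,0,0]],[[0,0,0],[0,0,0]]]'; python3 -m pendant '[[[0,0,0],[0,0,0]],[[0,0,0],[0,0,0]],[[0,0,0],[0,0,0]],[[0,0,0],[0,0,0]],[[0,0,0],[0,0,0]],[[0,0,0],[0,0,0]]]' 0 80
```

```text
time_s: 6.1
position: [0.5007, -0.1851, 0.0106]
tool_rot: [[0.0, 1.0, -0.002], [1.0, -0.0, 0.001], [0.001, -0.002, -1.0]]
ft_force: [0.2, 0.1, 0.2]
grip_width: 0.0854
gripper_force: 0.0
time_s: 6.85
position: [0.5013, -0.1854, 0.0118]
tool_rot: [[0.0, 1.0, 0.001], [1.0, -0.0, -0.0], [-0.0, 0.001, -1.0]]
ft_force: [-0.8, 0.9, 6.6]
grip_width: 0.0143
gripper_force: 78.1
```

```bash
python3 -m pendant '[[[0,0,-0.3],[0,0,0]],[[0,0,-0.7],[0,0,0]],[[0,0,-0.7],[0,0,-0.5]],[[0,0,-0.7],[0,0,-0.6]],[[0,0,0],[0,0,0]],[[0,0,0],[0,0,0]]]' 0 110; python3 - <<'E'
from h import *
s=observe(); print(s['position'],s['ft_force'],s['wrist_torque'],s['grip_width'])
R=[]
for c in("top","side"):
    im=get_image(c); W=cloud(im); X,Y,z=W[...,0],W[...,1],W[...,2]
    print(c,[(q,lm(c,q)) for q in("left_ear","right_ear","mat","mallet_middle","mallet")])
    if c=="top":
        for q,zz in(("mat",.004),):
            r=regions_of(c,q)
            if r:
                k=r[0]['mask']; k=k&(abs(z-zz)<.004); pts=np.c_[X[k],Y[k]].astype(np.float32); print(r[0]['conf'],k.sum(),cv2.minAreaRect(pts))
        # ear front edges: sub-pixel via columns of ear tops
        a=np.radians(5.6);C=np.array([.5517,.1605])
        cx=(X-C[0])*np.cos(a)+(Y-C[1])*np.sin(a); cy=-(X-C[0])*np.sin(a)+(Y-C[1])*np.cos(a)
        for s_ in(1,-1):
            k=(abs(s_*cy-.08)<.03)&(z>.05)&(z<.064)&(abs(cx)<.05)&(im['img'].min(2)>120)
            print('ear',s_,k.sum(),cx[k].min(),cx[k].max(),cx[k].mean(),cy[k].min(),cy[k].max(),cy[k].mean())
        k=(abs(cy)<.055)&(z>.05)&(z<.062)&(abs(cx)<.06); print('blk',cx[k].min(),cx[k].max())
        k=(z>.004)&(z<.016)&(abs(cx)<.1)&(abs(cy)<.14); print('plate',cv2.minAreaRect(np.c_[cx[k],cy[k]].astype(np.float32)))
        crop=cv2.resize(im['img'][150:300,170:440],None,fx=2.9,fy=2.9,interpolation=cv2.INTER_CUBIC); cv2.imwrite('pics/c3.png',crop)
E
```

```text
time_s: 7.6
position: [0.5006, -0.185, 0.1065]
tool_rot: [[-0.095, 0.995, -0.001], [0.995, 0.095, 0.001], [0.001, -0.001, -1.0]]
ft_force: [0.4, -1.1, -2.8]
grip_width: 0.0134
gripper_force: 108.6
[ 0.5006 -0.185   0.1065] [ 0.3955 -1.0851 -2.8482] [-0.012  -0.0291 -0.0029] 0.01336521647216623
top [('left_ear', [([0.522, 0.239, 0.041], 0.77)]), ('right_ear', [([0.5311, 0.0822, 0.0422], 0.63), ([0.5534, 0.1588, 0.0004], 0.53)]), ('mat', [([0.4678, 0.3776, 0.002], 0.45)]), ('mallet_middle', []), ('mallet', [([0.4966, -0.1425, 0.0966], 0.69)])]
0.98 1179 ((0.49169015884399414, -0.22380949556827545), (0.26124095916748047, 0.16017106175422668), 89.23550415039062)
ear 1 245 -0.0282010793802139 0.04573688634779775 -0.0014368415401304687 0.050259467525907583 0.10132291148023496 0.07238929311119004
ear -1 234 -0.027647599191267767 0.045967332922393474 -0.0021669604564109562 -0.0981443374365877 -0.050097243717427346 -0.0708667696897822
blk -0.013025819976365914 0.04731262560223583
plate ((2.2955238819122314e-05, -0.0001557767391204834), (0.2797224223613739, 0.19988149404525757), 89.94522857666016)
side [('left_ear', [([0.5181, 0.2389, 0.0393], 0.92)]), ('right_ear', [([0.5353, 0.0802, 0.0423], 0.88)]), ('mat', [([0.4896, -0.2225, -0.0008], 0.55)]), ('mallet_middle', [([0.5043, -0.2133, 0.1149], 0.74)]), ('mallet', [([0.4968, -0.1382, 0.0955], 0.95)])]
```

View pics/c3.png

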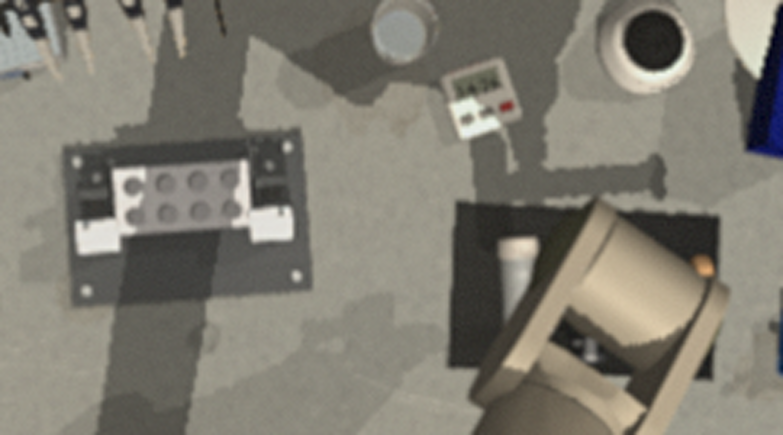

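The mallet is held level. The ears' white tops are at crop (97,236) and (272,224), and the plate and mat corners are clear, so I triangulate those corners to get yaw and centre.

```bash
python3 - <<'E'
from h import *
im=get_image("top");K=np.array(im['camera_matrix']);D=np.array(im['dist_coeffs']);Rm=np.array(im['rotation']);e=np.array(im['eye'])
def pl(px,z):
    px=np.array(px,float)/2.9+np.array([170,150])-.33
    p=cv2.undistortPoints(px.reshape(-1,1,2),K,D).reshape(-1,2)
    d=np.c_[p,np.ones(len(p))]@Rm.T
    return e+d*((z-e[2])/d[:,2])[:,None]
for n,px,z in(("plate",[(65,147),(297,128),(311,288),(73,305)],.01),("mat",[(457,203),(719,215),(712,379),(449,367)],.004)):
    P=pl(px,z)[:,:2]; print(n,P.mean(0))
    # y axis: right->left
    for a,b in((0,1),(3,2)):
        v=P[a]-P[b]; print(' yaw from y',np.degrees(np.arctan2(-v[0],v[1])),np.linalg.norm(v))
    for a,b in((0,3),(1,2)):
        v=P[a]-P[b]; print(' yaw from x',np.degrees(np.arctan2(v[1],v[0])),np.linalg.norm(v))
E=None
E
```

```text
plate [0.5524 0.162 ]
 yaw from y 6.340913640023505 0.22234824547518828
 yaw from y 5.739911647119162 0.22701960982729832
 yaw from x 4.854306179002728 0.1507694598973332
 yaw from x 6.620624214699626 0.153101808035278
mat [ 0.4917 -0.223 ]
 yaw from y -1.0397404678085918 0.2566944690327563
 yaw from y -1.4857088609015263 0.25692781868319775
 yaw from x -1.3436860499234067 0.1572783690107052
 yaw from x -1.258729248033015 0.15927712687265708
```

```bash
python3 -m pendant '[[[0.5,0,0],[0,0,0]],[[0.94,0,0],[0,0,0]],[[0.94,0,0],[0,0,0]],[[0.94,-0.02,0],[0,0,0]],[[0.94,-0.02,0],[0,0,0]],[[0.94,-0.02,0],[0,0,0]],[[0.94,-0.02,0],[0,0,0]],[[0.94,-0.02,0],[0,0,0]]]'; python3 -m pendant '[[[0.94,-0.02,0],[0,0,0]],[[0.94,-0.01,0],[0,0,0]],[[0.45,0,0.2],[0,0,0]],[[0,0,0.6],[0,0,0]],[[0,0,0.6],[0,0,0]],[[0,0,0.4],[0,0,0]],[[0,0,0],[0,0,0]],[[0,0,0],[0,0,0]]]'; python3 - <<'E'
from h import *
for c in("top","side"):
    im=get_image(c)
    print(c,[(q,lm(c,q)) for q in("left_ear","right_ear","mallet","mallet_middle")])
    if c=="side": cv2.imwrite('pics/s4.png',cv2.resize(im['img'][140:320,190:430],None,fx=3.2,fy=3.2,interpolation=cv2.INTER_CUBIC))
    else: cv2.imwrite('pics/t4.png',cv2.resize(im['img'][160:300,150:330],None,fx=4,fy=4,interpolation=cv2.INTER_CUBIC))
E
```

```text
time_s: 9.3
position: [0.469, 0.0982, 0.1075]
tool_rot: [[-0.096, 0.995, -0.0], [0.995, 0.096, 0.0], [0.0, -0.0, -1.0]]
ft_force: [0.8, 0.1, -1.6]
grip_width: 0.0136
gripper_force: 108.6
time_s: 10.3
position: [0.46, 0.1889, 0.0358]
tool_rot: [[-0.096, 0.995, 0.001], [0.995, 0.096, 0.0], [-0.0, 0.001, -1.0]]
ft_force: [0.3, 0.5, -1.5]
grip_width: 0.0138
gripper_force: 108.6
top [('left_ear', [([0.5233, 0.2395, 0.0402], 0.93), ([0.4668, 0.3758, 0.0005], 0.43)]), ('right_ear', [([0.5312, 0.0793, 0.0396], 0.92)]), ('mallet', []), ('mallet_middle', [([0.4607, 0.1569, 0.0414], 0.65), ([0.4946, -0.2261, 0.0016], 0.23)])]
side [('left_ear', [([0.5182, 0.2364, 0.0401], 0.58)]), ('right_ear', [([0.5374, 0.0807, 0.0433], 0.86)]), ('mallet', [([0.4552, 0.2367, 0.0254], 0.98), ([0.5535, 0.1641, -0.0018], 0.7)]), ('mallet_middle', [([0.4624, 0.1601, 0.0434], 0.92)])]
```

View pics/s4.png

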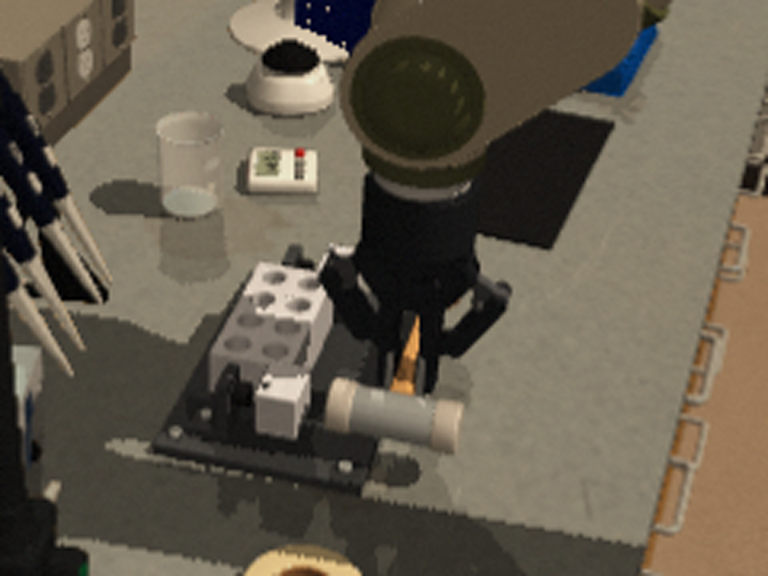

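View pics/t4.png

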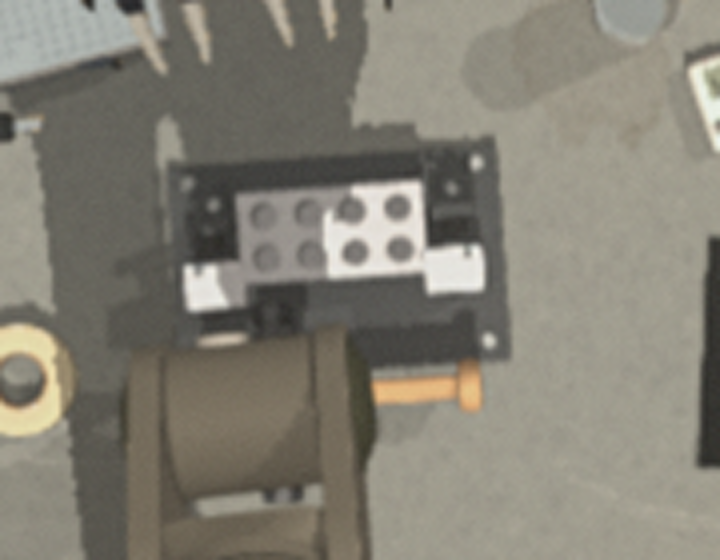

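The side view shows the tip (crop 340,405) squarely in front of the left ear (crop 283,405). In the top view the tip is at (222,338) and the ear front at (213,310), a gap of about 14 mm. I approach slowly, with a force check between the typed moves.

```bash
cat > chk.py <<'E'
# usage: chk.py LIMIT -> prints push force and position along cradle x / y; fails above LIMIT
import sys; from rig import observe; import numpy as np
s=observe(); u=np.array([.9954,.0958]); p=np.array(s['position'][:2])-[.552,.161]; f=-np.array(s['ft_force'][:2])@u
print('t %.2f x %.2f y %.1f z %.1f F %.1f tz %.2f'%(s['time_s'],1e3*p@u,1e3*(p@[-.0958,.9954]),1e3*s['position'][2],f,s['wrist_torque'][2]))
sys.exit(f>float(sys.argv[1]))
E
P="python3 -m pendant"; C(){ python3 chk.py $1; }
{ $P '[[[0,0.1,0.1],[0,0,0]],[[0,0.1,0],[0,0,0]],[[0,0,0],[0,0,0]]]' >/dev/null && C 2.5 && $P '[[[0,0.02,0],[0,0,0]],[[0,0.02,0],[0,0,0]]]' >/dev/null && C 2.5 && $P '[[[0,0.02,0],[0,0,0]],[[0,0.02,0],[0,0,0]]]' >/dev/null && C 2.5 && $P '[[[0,0.02,0],[0,0,0]],[[0,0.02,0],[0,0,0]]]' >/dev/null && C 2.5 && $P '[[[0,0.02,0],[0,0,0]],[[0,0.02,0],[0,0,0]]]' >/dev/null && C 2.5 && $P '[[[0,0.02,0],[0,0,0]],[[0,0.02,0],[0,0,0]]]' >/dev/null && C 2.5 && $P '[[[0,0.02,0],[0,0,0]],[[0,0.02,0],[0,0,0]]]' >/dev/null && C 2.5; }
```

```text
t 11.18 x -80.67 y 36.5 z 31.2 F 0.9 tz -0.02False
```

```bash
sed -i 's/sys.exit(f>/sys.exit(int(f>/; s/\[1\]))$/[1])))/' chk.py; tail -1 chk.py
P="python3 -m pendant"; C(){ python3 chk.py $1; }
{ $P '[[[0,0.02,0],[0,0,0]],[[0,0.02,0],[0,0,0]]]' >/dev/null && C 2.5 && $P '[[[0,0.02,0],[0,0,0]],[[0,0.02,0],[0,0,0]]]' >/dev/null && C 2.5 && $P '[[[0,0.02,0],[0,0,0]],[[0,0.02,0],[0,0,0]]]' >/dev/null && C 2.5 && $P '[[[0,0.02,0],[0,0,0]],[[0,0.02,0],[0,0,0]]]' >/dev/null && C 2.5 && $P '[[[0,0.02,0],[0,0,0]],[[0,0.02,0],[0,0,0]]]' >/dev/null && C 2.5 && $P '[[[0,0.02,0],[0,0,0]],[[0,0.02,0],[0,0,0]]]' >/dev/null && C 2.5; }
```

```text
sys.exit(int(f>float(sys.argv[1])))
t 11.43 x -79.47 y 36.6 z 31.3 F 0.4 tz -0.04
t 11.68 x -77.81 y 36.5 z 31.4 F 0.3 tz 0.01
t 11.93 x -76.19 y 36.5 z 31.3 F -0.0 tz 0.08
t 12.18 x -74.59 y 36.6 z 31.3 F -0.1 tz -0.02
t 12.43 x -73.01 y 36.6 z 31.3 F -0.5 tz -0.03
t 12.68 x -71.42 y 36.6 z 31.3 F 0.9 tz 0.02
```

```bash

P="python3 -m pendant"; C(){ python3 chk.py $1; }
S(){ :; }
{ $P '[[[0,0.02,0],[0,0,0]],[[0,0,0],[0,0,0]]]' >/dev/null && C 2.5 && $P '[[[0,0.02,0],[0,0,0]],[[0,0,0],[0,0,0]]]' >/dev/null && C 2.5 && $P '[[[0,0.02,0],[0,0,0]],[[0,0,0],[0,0,0]]]' >/dev/null && C 2.5 && $P '[[[0,0.02,0],[0,0,0]],[[0,0,0],[0,0,0]]]' >/dev/null && C 2.5 && $P '[[[0,0.02,0],[0,0,0]],[[0,0,0],[0,0,0]]]' >/dev/null && C 2.5 && $P '[[[0,0.02,0],[0,0,0]],[[0,0,0],[0,0,0]]]' >/dev/null && C 2.5 && $P '[[[0,0.02,0],[0,0,0]],[[0,0,0],[0,0,0]]]' >/dev/null && C 2.5 && $P '[[[0,0.02,0],[0,0,0]],[[0,0,0],[0,0,0]]]' >/dev/null && C 2.5; }
```

```text
t 12.93 x -70.87 y 36.5 z 31.3 F 1.4 tz 0.01
t 13.18 x -70.61 y 36.5 z 31.1 F 4.8 tz 0.20
```

```bash

P="python3 -m pendant"; C(){ python3 chk.py $1; }
{ $P '[[[0,0.01,0],[0,0,0]],[[0,0,0],[0,0,0]]]' >/dev/null && C 10 && $P '[[[0,0.01,0],[0,0,0]],[[0,0,0],[0,0,0]]]' >/dev/null && C 10 && $P '[[[0,0.01,0],[0,0,0]],[[0,0,0],[0,0,0]]]' >/dev/null && C 10 && $P '[[[0,0.01,0],[0,0,0]],[[0,0,0],[0,0,0]]]' >/dev/null && C 10 ; }
```

```text
t 13.43 x -70.54 y 36.4 z 31.1 F 6.9 tz 0.25
t 13.68 x -70.43 y 36.4 z 31.1 F 7.6 tz 0.28
t 13.93 x -70.27 y 36.4 z 31.0 F 8.1 tz 0.28
t 14.18 x -70.09 y 36.5 z 31.0 F 8.7 tz 0.23
```

```bash

P="python3 -m pendant"; C(){ python3 chk.py $1; }
{ $P '[[[0,0.01,0],[0,0,0]],[[0,0,0],[0,0,0]]]' >/dev/null && C 11 && $P '[[[0,0.01,0],[0,0,0]],[[0,0,0],[0,0,0]]]' >/dev/null && C 11 && $P '[[[0,0.01,0],[0,0,0]],[[0,0,0],[0,0,0]]]' >/dev/null && C 11  && $P '[[[0,0.01,0],[0,0,0]],[[0,0,0],[0,0,0]]]' >/dev/null && C 11 ; }
```

```text
t 14.43 x -69.91 y 36.5 z 31.0 F 8.6 tz 0.33
t 14.68 x -69.78 y 36.5 z 31.0 F 11.1 tz 0.34
```

```bash

P="python3 -m pendant"; C(){ python3 chk.py $1; }
$P '[[[0,-0.15,0],[0,0,0]],[[-0.3,-0.2,0],[0,0,0]],[[-0.8,0,0],[0,0,0]],[[-0.8,0,0],[0,0,0]],[[-0.8,0,0],[0,0,0]],[[-0.8,0,0],[0,0,0]],[[-0.5,0,0],[0,0,0]],[[0,0,0],[0,0,0]]]' >/dev/null; C 3 && $P '[[[0,0.1,0],[0,0,0]],[[0,0.08,0],[0,0,0]],[[0,0,0],[0,0,0]]]' >/dev/null && C 3;
```

```text
t 15.68 x -81.33 y -125.1 z 31.5 F 0.4 tz -0.00
t 16.05 x -73.96 y -123.0 z 31.3 F -0.7 tz 0.02
```

```bash

P="python3 -m pendant"; C(){ python3 chk.py $1; }
{ $P '[[[0,0.015,0],[0,0,0]],[[0,0,0],[0,0,0]]]' >/dev/null && C 2.5 && $P '[[[0,0.015,0],[0,0,0]],[[0,0,0],[0,0,0]]]' >/dev/null && C 2.5 && $P '[[[0,0.015,0],[0,0,0]],[[0,0,0],[0,0,0]]]' >/dev/null && C 2.5 && $P '[[[0,0.015,0],[0,0,0]],[[0,0,0],[0,0,0]]]' >/dev/null && C 2.5 && $P '[[[0,0.015,0],[0,0,0]],[[0,0,0],[0,0,0]]]' >/dev/null && C 2.5 && $P '[[[0,0.015,0],[0,0,0]],[[0,0,0],[0,0,0]]]' >/dev/null && C 2.5 && $P '[[[0,0.015,0],[0,0,0]],[[0,0,0],[0,0,0]]]' >/dev/null && C 2.5 && $P '[[[0,0.015,0],[0,0,0]],[[0,0,0],[0,0,0]]]' >/dev/null && C 2.5; }
$P '[[[0,0.01,0],[0,0,0]],[[0,0,0],[0,0,0]]]' >/dev/null && C 7 && $P '[[[0,0.01,0],[0,0,0]],[[0,0,0],[0,0,0]]]' >/dev/null && C 7
```

```text
t 16.30 x -73.69 y -123.3 z 31.3 F 0.0 tz -0.01
t 16.55 x -73.02 y -123.5 z 31.3 F -0.1 tz -0.02
t 16.80 x -72.39 y -123.5 z 31.3 F -0.2 tz 0.04
t 17.05 x -71.80 y -123.5 z 31.3 F 0.2 tz -0.01
t 17.30 x -71.18 y -123.4 z 31.3 F -0.4 tz -0.07
t 17.55 x -70.61 y -123.5 z 31.3 F 0.3 tz -0.02
t 17.80 x -70.26 y -123.4 z 31.3 F 1.2 tz 0.11
t 18.05 x -70.10 y -123.4 z 31.2 F 4.7 tz 0.18
t 18.30 x -69.98 y -123.5 z 31.1 F 6.3 tz 0.23
t 18.55 x -69.80 y -123.5 z 31.1 F 6.6 tz 0.24
```

```bash

P="python3 -m pendant"; C(){ python3 chk.py $1; }
{ $P '[[[0,0.01,0],[0,0,0]],[[0,0,0],[0,0,0]]]' >/dev/null && C 10.5 && $P '[[[0,0.01,0],[0,0,0]],[[0,0,0],[0,0,0]]]' >/dev/null && C 10.5 && $P '[[[0,0.01,0],[0,0,0]],[[0,0,0],[0,0,0]]]' >/dev/null && C 10.5 && $P '[[[0,0.01,0],[0,0,0]],[[0,0,0],[0,0,0]]]' >/dev/null && C 10.5 && $P '[[[0,0.01,0],[0,0,0]],[[0,0,0],[0,0,0]]]' >/dev/null && C 10.5 && $P '[[[0,0.01,0],[0,0,0]],[[0,0,0],[0,0,0]]]' >/dev/null && C 10.5 ; }
E=1; $P '[[[0,-0.15,0],[0,0,0]],[[0.3,-0.2,0],[0,0,0]],[[0.8,0,0],[0,0,0]],[[0.8,0,0],[0,0,0]],[[0.8,0,0],[0,0,0]],[[0.8,0,0],[0,0,0]],[[0.5,0,0],[0,0,0]],[[0,0,0],[0,0,0]]]' >/dev/null; C 3 && $P '[[[0,0.1,0],[0,0,0]],[[0,0.09,0],[0,0,0]],[[0,0,0],[0,0,0]],[[0,0,0],[0,0,0]]]' >/dev/null && C 3;
```

```text
t 18.80 x -69.60 y -123.5 z 31.1 F 7.5 tz 0.27
t 19.05 x -69.39 y -123.6 z 31.0 F 8.5 tz 0.27
t 19.30 x -69.17 y -123.6 z 31.0 F 9.6 tz 0.40
t 19.55 x -68.98 y -123.6 z 31.0 F 10.3 tz 0.29
t 19.80 x -68.77 y -123.6 z 30.9 F 11.2 tz 0.41
t 20.80 x -81.07 y 38.2 z 31.4 F -0.1 tz 0.03
t 21.30 x -73.08 y 36.2 z 31.3 F 0.3 tz -0.04
```

```bash

P="python3 -m pendant"; C(){ python3 chk.py $1; }
{ $P '[[[0,0.03,0],[0,0,0]],[[0,0.03,0],[0,0,0]]]' >/dev/null && C 4 && $P '[[[0,0.02,0],[0,0,0]],[[0,0.02,0],[0,0,0]]]' >/dev/null && C 4 ; 
$P '[[[0,0.02,0],[0,0,0]],[[0,0.02,0],[0,0,0]]]' >/dev/null && C 8 && $P '[[[0,0.02,0],[0,0,0]]]' >/dev/null && C 10 && $P '[[[0,0.02,0],[0,0,0]]]' >/dev/null && C 10 && $P '[[[0,0.015,0],[0,0,0]]]' >/dev/null && C 10 && $P '[[[0,0.015,0],[0,0,0]]]' >/dev/null && C 10 ; }
```

```text
t 21.55 x -70.58 y 36.5 z 31.3 F 1.0 tz -0.04
t 21.80 x -69.92 y 36.5 z 31.1 F 5.4 tz 0.19
t 22.05 x -69.24 y 36.5 z 31.0 F 8.2 tz 0.33
```

```bash

P="python3 -m pendant"; C(){ python3 chk.py $1; }
{ $P '[[[0,0.02,0],[0,0,0]]]' >/dev/null && C 10 && $P '[[[0,0.015,0],[0,0,0]]]' >/dev/null && C 10 && $P '[[[0,0.015,0],[0,0,0]]]' >/dev/null && C 10 && $P '[[[0,0.015,0],[0,0,0]]]' >/dev/null && C 10 ; }
$P '[[[0,0,0],[0,0,0]]]' >/dev/null; C 20
$P '[[[0,-0.18,0],[0,0,0]],[[-0.9,0,0],[0,0,0]],[[-1,0,0],[0,0,0]],[[-1,0,0],[0,0,0]],[[-1,0,0],[0,0,0]],[[-0.1,0.05,0],[0,0,0]]]' >/dev/null; C 3 && $P '[[[0,0.04,0],[0,0,0]],[[0,0,0],[0,0,0]]]' >/dev/null ; C 4
```

```text
t 22.18 x -68.90 y 36.5 z 31.0 F 10.7 tz 0.36
t 22.30 x -68.89 y 36.6 z 31.0 F 10.1 tz 0.24
t 23.05 x -71.33 y -125.5 z 31.5 F 0.4 tz -0.00
t 23.30 x -70.19 y -122.4 z 31.3 F 0.2 tz -0.01
```

```bash

P="python3 -m pendant"; C(){ python3 chk.py $1; }
$P '[[[0,0.02,0],[0,0,0]],[[0,0.02,0],[0,0,0]]]' >/dev/null && C 6 && $P '[[[0,0.02,0],[0,0,0]]]' >/dev/null && C 8 && $P '[[[0,0.02,0],[0,0,0]]]' >/dev/null && C 10 && $P '[[[0,0.015,0],[0,0,0]]]' >/dev/null && C 10 && $P '[[[0,0.015,0],[0,0,0]]]' >/dev/null && C 10 && $P '[[[0,0.015,0],[0,0,0]]]' >/dev/null && C 10 && $P '[[[0,0.015,0],[0,0,0]]]' >/dev/null && C 10
```

```text
t 23.55 x -69.05 y -122.8 z 31.2 F 2.7 tz 0.18
t 23.68 x -68.89 y -122.9 z 31.1 F 6.1 tz 0.26
t 23.80 x -68.54 y -123.0 z 31.0 F 6.4 tz 0.30
t 23.93 x -68.26 y -123.0 z 31.0 F 8.2 tz 0.43
t 24.05 x -67.95 y -123.1 z 31.0 F 9.8 tz 0.40
t 24.18 x -67.68 y -123.1 z 30.9 F 11.3 tz 0.42
```

```bash

P="python3 -m pendant"; C(){ python3 chk.py $1; }
$P '[[[0,-0.18,0],[0,0,0]],[[0.9,0,0],[0,0,0]],[[1,0,0],[0,0,0]],[[1,0,0],[0,0,0]],[[1,0,0],[0,0,0]],[[0.1,0.04,0],[0,0,0]],[[0,0,0],[0,0,0]]]' >/dev/null; C 3 && 
$P '[[[0,0.02,0],[0,0,0]],[[0,0.02,0],[0,0,0]]]' >/dev/null && C 6 && $P '[[[0,0.02,0],[0,0,0]]]' >/dev/null && C 8 && $P '[[[0,0.02,0],[0,0,0]]]' >/dev/null && C 9 && $P '[[[0,0.02,0],[0,0,0]]]' >/dev/null && C 9 && $P '[[[0,0.015,0],[0,0,0]]]' >/dev/null && C 10 && $P '[[[0,0.015,0],[0,0,0]]]' >/dev/null && C 10 && $P '[[[0,0.015,0],[0,0,0]]]' >/dev/null && C 10 && $P '[[[0,0.015,0],[0,0,0]]]' >/dev/null && C 10 && $P '[[[0,0.015,0],[0,0,0]]]' >/dev/null && C 10
```

```text
t 25.05 x -70.56 y 36.3 z 31.3 F -0.5 tz -0.00
t 25.30 x -69.43 y 35.6 z 31.3 F 3.0 tz 0.09
t 25.43 x -69.23 y 35.8 z 31.1 F 4.8 tz 0.18
t 25.55 x -68.91 y 36.0 z 31.0 F 5.8 tz 0.17
t 25.68 x -68.48 y 36.0 z 30.9 F 7.4 tz 0.27
t 25.80 x -68.13 y 36.0 z 30.9 F 8.4 tz 0.27
t 25.93 x -67.87 y 36.1 z 30.9 F 10.3 tz 0.29
```

```bash

P="python3 -m pendant"; C(){ python3 chk.py $1; }
{ $P '[[[0,-0.18,0],[0,0,0]],[[-0.9,0,0],[0,0,0]],[[-1,0,0],[0,0,0]],[[-1,0,0],[0,0,0]],[[-1,0,0],[0,0,0]],[[-0.1,0.04,0],[0,0,0]],[[0,0,0],[0,0,0]]]' >/dev/null; C 3 && 
$P '[[[0,0.02,0],[0,0,0]],[[0,0.02,0],[0,0,0]]]' >/dev/null && C 6 && $P '[[[0,0.02,0],[0,0,0]]]' >/dev/null && C 8 && $P '[[[0,0.02,0],[0,0,0]]]' >/dev/null && C 9 && $P '[[[0,0.02,0],[0,0,0]]]' >/dev/null && C 9 && $P '[[[0,0.015,0],[0,0,0]]]' >/dev/null && C 10 && $P '[[[0,0.015,0],[0,0,0]]]' >/dev/null && C 10 && $P '[[[0,0.015,0],[0,0,0]]]' >/dev/null && C 10 && $P '[[[0,0.015,0],[0,0,0]]]' >/dev/null && C 10; }
echo L; $P '[[[0,-0.18,0],[0,0,0]],[[0.9,0,0],[0,0,0]],[[1,0,0],[0,0,0]],[[1,0,0],[0,0,0]],[[1,0,0],[0,0,0]],[[0.1,0.04,0],[0,0,0]],[[0,0,0],[0,0,0]]]' >/dev/null; C 3 && 
$P '[[[0,0.02,0],[0,0,0]],[[0,0.02,0],[0,0,0]]]' >/dev/null && C 6 && $P '[[[0,0.02,0],[0,0,0]]]' >/dev/null && C 8 && $P '[[[0,0.02,0],[0,0,0]]]' >/dev/null && C 9 && $P '[[[0,0.02,0],[0,0,0]]]' >/dev/null && C 9 && $P '[[[0,0.015,0],[0,0,0]]]' >/dev/null && C 10 && $P '[[[0,0.015,0],[0,0,0]]]' >/dev/null && C 10 && $P '[[[0,0.015,0],[0,0,0]]]' >/dev/null && C 10 && $P '[[[0,0.015,0],[0,0,0]]]' >/dev/null && C 10 && $P '[[[0,0.015,0],[0,0,0]]]' >/dev/null && C 10
```

```text
t 26.80 x -71.08 y -123.3 z 31.4 F 0.4 tz -0.01
t 27.05 x -69.62 y -122.6 z 31.3 F -0.8 tz -0.04
t 27.18 x -68.77 y -122.9 z 31.3 F 0.5 tz 0.03
t 27.30 x -68.14 y -123.2 z 31.3 F 2.0 tz 0.14
t 27.43 x -67.94 y -123.3 z 31.2 F 5.5 tz 0.17
t 27.55 x -67.82 y -123.3 z 31.1 F 6.8 tz 0.20
t 27.68 x -67.57 y -123.4 z 31.1 F 8.1 tz 0.27
t 27.80 x -67.29 y -123.4 z 31.0 F 9.7 tz 0.34
t 27.93 x -66.96 y -123.4 z 31.0 F 10.7 tz 0.39
L
t 28.80 x -70.21 y 36.3 z 31.3 F -0.2 tz 0.06
t 29.05 x -68.65 y 35.7 z 31.3 F -0.4 tz 0.02
t 29.18 x -68.31 y 35.9 z 31.2 F 3.3 tz 0.04
t 29.30 x -68.11 y 36.1 z 31.1 F 4.9 tz 0.16
t 29.43 x -67.88 y 36.2 z 31.0 F 7.5 tz 0.22
t 29.55 x -67.59 y 36.2 z 30.9 F 7.5 tz 0.27
t 29.68 x -67.26 y 36.2 z 30.9 F 8.8 tz 0.30
t 29.80 x -67.01 y 36.3 z 30.9 F 9.6 tz 0.27
t 29.93 x -66.75 y 36.3 z 30.8 F 11.5 tz 0.30
```

```bash

P="python3 -m pendant"; C(){ python3 chk.py $1; }
{ $P '[[[0,-0.18,0],[0,0,0]],[[-0.9,0,0],[0,0,0]],[[-1,0,0],[0,0,0]],[[-1,0,0],[0,0,0]],[[-1,0,0],[0,0,0]],[[-0.1,0.05,0],[0,0,0]],[[0,0.01,0],[0,0,0]]]' >/dev/null; C 3 && 
$P '[[[0,0.025,0],[0,0,0]],[[0,0.025,0],[0,0,0]]]' >/dev/null && C 6 && $P '[[[0,0.02,0],[0,0,0]]]' >/dev/null && C 8 && $P '[[[0,0.02,0],[0,0,0]]]' >/dev/null && C 9 && $P '[[[0,0.02,0],[0,0,0]]]' >/dev/null && C 9 && $P '[[[0,0.015,0],[0,0,0]]]' >/dev/null && C 10.8 && $P '[[[0,0.015,0],[0,0,0]]]' >/dev/null && C 10.8 && $P '[[[0,0.015,0],[0,0,0]]]' >/dev/null && C 10.8 && $P '[[[0,0.015,0],[0,0,0]]]' >/dev/null && C 10.8; }
echo L; $P '[[[0,-0.18,0],[0,0,0]],[[0.9,0,0],[0,0,0]],[[1,0,0],[0,0,0]],[[1,0,0],[0,0,0]],[[1,0,0],[0,0,0]],[[0.1,0.05,0],[0,0,0]],[[0,0.01,0],[0,0,0]]]' >/dev/null; C 3 && 
$P '[[[0,0.025,0],[0,0,0]],[[0,0.025,0],[0,0,0]]]' >/dev/null && C 6 && $P '[[[0,0.02,0],[0,0,0]]]' >/dev/null && C 8 && $P '[[[0,0.02,0],[0,0,0]]]' >/dev/null && C 9 && $P '[[[0,0.02,0],[0,0,0]]]' >/dev/null && C 9 && $P '[[[0,0.015,0],[0,0,0]]]' >/dev/null && C 10.8 && $P '[[[0,0.015,0],[0,0,0]]]' >/dev/null && C 10.8 && $P '[[[0,0.015,0],[0,0,0]]]' >/dev/null && C 10.8 && $P '[[[0,0.015,0],[0,0,0]]]' >/dev/null && C 10.8 && $P '[[[0,0.015,0],[0,0,0]]]' >/dev/null && C 10.8
```

```text
t 30.80 x -68.60 y -123.2 z 31.4 F -0.2 tz -0.03
t 31.05 x -67.21 y -122.5 z 31.3 F 3.6 tz 0.15
t 31.18 x -67.01 y -122.6 z 31.2 F 5.9 tz 0.21
t 31.30 x -66.55 y -122.7 z 31.1 F 6.8 tz 0.30
t 31.43 x -66.15 y -122.8 z 31.0 F 8.6 tz 0.37
t 31.55 x -65.87 y -122.9 z 31.0 F 10.3 tz 0.44
t 31.68 x -65.57 y -122.9 z 30.9 F 10.8 tz 0.47
t 31.80 x -65.25 y -123.0 z 30.9 F 11.9 tz 0.49
L
t 32.67 x -67.20 y 36.4 z 31.3 F 0.7 tz 0.07
t 32.92 x -66.54 y 35.8 z 31.0 F 5.8 tz 0.36
t 33.05 x -66.15 y 35.8 z 31.0 F 8.1 tz 0.39
```

```bash

P="python3 -m pendant"; C(){ python3 chk.py $1; }
$P '[[[0,0.015,0],[0,0,0]]]' >/dev/null && C 10.8 && $P '[[[0,0.015,0],[0,0,0]]]' >/dev/null && C 10.8 && $P '[[[0,0.015,0],[0,0,0]]]' >/dev/null && C 10.8 && $P '[[[0,0.015,0],[0,0,0]]]' >/dev/null && C 10.8  && $P '[[[0,0.015,0],[0,0,0]]]' >/dev/null && C 10.8
echo R; $P '[[[0,-0.18,0],[0,0,0]],[[-0.9,0,0],[0,0,0]],[[-1,0,0],[0,0,0]],[[-1,0,0],[0,0,0]],[[-1,0,0],[0,0,0]],[[-0.1,0.05,0],[0,0,0]],[[0,0.01,0],[0,0,0]]]' >/dev/null; C 3 && 
$P '[[[0,0.025,0],[0,0,0]],[[0,0.025,0],[0,0,0]]]' >/dev/null && C 8 && $P '[[[0,0.02,0],[0,0,0]]]' >/dev/null && C 9 && $P '[[[0,0.02,0],[0,0,0]]]' >/dev/null && C 9.5 && $P '[[[0,0.015,0],[0,0,0]]]' >/dev/null && C 10.8 && $P '[[[0,0.015,0],[0,0,0]]]' >/dev/null && C 10.8 && $P '[[[0,0.015,0],[0,0,0]]]' >/dev/null && C 10.8 && $P '[[[0,0.015,0],[0,0,0]]]' >/dev/null && C 10.8  && $P '[[[0,0.015,0],[0,0,0]]]' >/dev/null && C 10.8
```

```text
t 33.17 x -65.90 y 35.9 z 31.0 F 8.8 tz 0.39
t 33.30 x -65.65 y 35.9 z 30.9 F 9.7 tz 0.40
t 33.42 x -65.40 y 36.0 z 30.9 F 11.2 tz 0.44
R
t 34.30 x -67.46 y -123.6 z 31.4 F 0.8 tz -0.01
t 34.55 x -65.72 y -122.6 z 31.3 F 2.6 tz 0.11
t 34.67 x -65.55 y -122.7 z 31.2 F 4.1 tz 0.22
t 34.80 x -65.29 y -122.8 z 31.1 F 6.4 tz 0.30
t 34.92 x -65.01 y -122.9 z 31.1 F 7.6 tz 0.35
t 35.05 x -64.73 y -123.0 z 31.0 F 9.3 tz 0.37
t 35.17 x -64.40 y -123.0 z 31.0 F 10.1 tz 0.44
t 35.30 x -64.12 y -123.1 z 30.9 F 12.4 tz 0.44
```

```bash

P="python3 -m pendant"; C(){ python3 chk.py $1; }
$P '[[[0,-0.18,0],[0,0,0]],[[0.9,0,0],[0,0,0]],[[1,0,0],[0,0,0]],[[1,0,0],[0,0,0]],[[1,0,0],[0,0,0]],[[0.1,0.04,0],[0,0,0]],[[0,0.01,0],[0,0,0]]]' >/dev/null; C 3 && 
$P '[[[0,0.025,0],[0,0,0]],[[0,0.025,0],[0,0,0]]]' >/dev/null && C 8 && $P '[[[0,0.02,0],[0,0,0]]]' >/dev/null && C 9 && $P '[[[0,0.02,0],[0,0,0]]]' >/dev/null && C 9.5 && $P '[[[0,0.015,0],[0,0,0]]]' >/dev/null && C 10.8 && $P '[[[0,0.015,0],[0,0,0]]]' >/dev/null && C 10.8 && $P '[[[0,0.015,0],[0,0,0]]]' >/dev/null && C 10.8 && $P '[[[0,0.015,0],[0,0,0]]]' >/dev/null && C 10.8 && $P '[[[0,0.015,0],[0,0,0]]]' >/dev/null && C 10.8
```

```text
t 36.17 x -66.58 y 36.4 z 31.3 F 0.0 tz 0.02
t 36.42 x -65.63 y 35.7 z 31.1 F 4.5 tz 0.23
t 36.55 x -65.25 y 35.7 z 31.0 F 6.2 tz 0.22
t 36.67 x -64.82 y 35.8 z 31.0 F 6.9 tz 0.33
t 36.80 x -64.52 y 35.8 z 31.0 F 8.5 tz 0.34
t 36.92 x -64.29 y 35.8 z 30.9 F 10.4 tz 0.30
t 37.05 x -64.04 y 35.9 z 30.9 F 10.0 tz 0.35
t 37.17 x -63.75 y 35.9 z 30.8 F 12.6 tz 0.32
```

```bash

P="python3 -m pendant"; C(){ python3 chk.py $1; }
$P '[[[0,-0.18,0],[0,0,0]],[[-0.9,0,0],[0,0,0]],[[-1,0,0],[0,0,0]],[[-1,0,0],[0,0,0]],[[-1,0,0],[0,0,0]],[[-0.1,0.05,0],[0,0,0]],[[0,0.01,0],[0,0,0]]]' >/dev/null; C 3 && 
$P '[[[0,0.025,0],[0,0,0]],[[0,0.02,0],[0,0,0]]]' >/dev/null && C 8 && $P '[[[0,0.02,0],[0,0,0]]]' >/dev/null && C 9 && $P '[[[0,0.015,0],[0,0,0]]]' >/dev/null && C 9.5 && $P '[[[0,0.015,0],[0,0,0]]]' >/dev/null && C 10.8 && $P '[[[0,0.015,0],[0,0,0]]]' >/dev/null && C 10.8 && $P '[[[0,0.015,0],[0,0,0]]]' >/dev/null && C 10.8 && $P '[[[0,0.015,0],[0,0,0]]]' >/dev/null && C 10.8 && $P '[[[0,0.015,0],[0,0,0]]]' >/dev/null && C 10.8
```

```text
t 38.05 x -65.42 y -123.5 z 31.4 F 0.3 tz -0.00
t 38.30 x -64.43 y -122.6 z 31.2 F 4.2 tz 0.11
t 38.42 x -63.96 y -122.7 z 31.2 F 6.3 tz 0.23
t 38.55 x -63.67 y -122.8 z 31.1 F 6.7 tz 0.31
t 38.67 x -63.38 y -122.9 z 31.1 F 8.1 tz 0.27
t 38.80 x -63.06 y -122.9 z 31.0 F 9.7 tz 0.34
t 38.92 x -62.76 y -123.0 z 30.9 F 11.1 tz 0.43
```

```bash

P="python3 -m pendant"; C(){ python3 chk.py $1; }
$P '[[[0,-0.18,0],[0,0,0]],[[0.9,0,0],[0,0,0]],[[1,0,0],[0,0,0]],[[1,0,0],[0,0,0]],[[1,0,0],[0,0,0]],[[0.1,0.05,0],[0,0,0]],[[0,0.01,0],[0,0,0]]]' >/dev/null; C 3 && 
$P '[[[0,0.025,0],[0,0,0]],[[0,0.02,0],[0,0,0]]]' >/dev/null && C 8 && $P '[[[0,0.02,0],[0,0,0]]]' >/dev/null && C 9 && $P '[[[0,0.015,0],[0,0,0]]]' >/dev/null && C 9.5 && $P '[[[0,0.015,0],[0,0,0]]]' >/dev/null && C 10.8 && $P '[[[0,0.015,0],[0,0,0]]]' >/dev/null && C 10.8 && $P '[[[0,0.015,0],[0,0,0]]]' >/dev/null && C 10.8 && $P '[[[0,0.015,0],[0,0,0]]]' >/dev/null && C 10.8 && $P '[[[0,0.015,0],[0,0,0]]]' >/dev/null && C 10.8
```

```text
t 39.80 x -65.19 y 36.6 z 31.4 F 0.2 tz 0.01
t 40.05 x -64.12 y 35.7 z 31.2 F 4.2 tz 0.16
t 40.17 x -63.91 y 35.8 z 31.1 F 5.2 tz 0.20
t 40.30 x -63.67 y 35.8 z 31.0 F 6.9 tz 0.30
t 40.42 x -63.33 y 35.9 z 30.9 F 7.5 tz 0.27
t 40.55 x -63.04 y 35.9 z 30.9 F 8.7 tz 0.31
t 40.67 x -62.79 y 35.9 z 30.9 F 10.9 tz 0.28
```

```bash

P="python3 -m pendant"; C(){ python3 chk.py $1; }
$P '[[[0,-0.18,0],[0,0,0]],[[-0.9,0,0],[0,0,0]],[[-1,0,0],[0,0,0]],[[-1,0,0],[0,0,0]],[[-1,0,0],[0,0,0]],[[-0.1,0.06,0],[0,0,0]],[[0,0.01,0],[0,0,0]]]' >/dev/null; C 3 && 
$P '[[[0,0.025,0],[0,0,0]],[[0,0.02,0],[0,0,0]]]' >/dev/null && C 8 && $P '[[[0,0.02,0],[0,0,0]]]' >/dev/null && C 9 && $P '[[[0,0.015,0],[0,0,0]]]' >/dev/null && C 9.5 && $P '[[[0,0.015,0],[0,0,0]]]' >/dev/null && C 10.8 && $P '[[[0,0.015,0],[0,0,0]]]' >/dev/null && C 10.8 && $P '[[[0,0.015,0],[0,0,0]]]' >/dev/null && C 10.8 && $P '[[[0,0.015,0],[0,0,0]]]' >/dev/null && C 10.8 && $P '[[[0,0.015,0],[0,0,0]]]' >/dev/null && C 10.8
```

```text
t 41.55 x -64.62 y -123.4 z 31.4 F 0.5 tz 0.00
t 41.80 x -63.12 y -122.6 z 31.3 F 1.4 tz 0.10
t 41.92 x -62.97 y -122.7 z 31.2 F 4.8 tz 0.21
t 42.05 x -62.76 y -122.8 z 31.1 F 6.8 tz 0.26
t 42.17 x -62.46 y -122.8 z 31.1 F 7.4 tz 0.31
t 42.30 x -62.17 y -122.9 z 31.0 F 8.8 tz 0.33
t 42.42 x -61.89 y -123.0 z 31.0 F 10.2 tz 0.39
t 42.55 x -61.82 y -123.0 z 30.9 F 12.9 tz 0.52
```

```bash

P="python3 -m pendant"; C(){ python3 chk.py $1; }
$P '[[[0,-0.18,0],[0,0,0]],[[0.9,0,0],[0,0,0]],[[1,0,0],[0,0,0]],[[1,0,0],[0,0,0]],[[1,0,0],[0,0,0]],[[0.1,0.05,0],[0,0,0]],[[0,0.01,0],[0,0,0]]]' >/dev/null; C 3 && 
$P '[[[0,0.025,0],[0,0,0]],[[0,0.02,0],[0,0,0]]]' >/dev/null && C 8 && $P '[[[0,0.02,0],[0,0,0]]]' >/dev/null && C 9 && $P '[[[0,0.015,0],[0,0,0]]]' >/dev/null && C 9.5 && $P '[[[0,0.01,0],[0,0,0]]]' >/dev/null && C 10.8 && $P '[[[0,0.01,0],[0,0,0]]]' >/dev/null && C 10.8 && $P '[[[0,0.01,0],[0,0,0]]]' >/dev/null && C 10.8 && $P '[[[0,0.01,0],[0,0,0]]]' >/dev/null && C 10.8 && $P '[[[0,0.01,0],[0,0,0]]]' >/dev/null && C 10.8 && $P '[[[0,0.01,0],[0,0,0]]]' >/dev/null && C 10.8
```

```text
t 43.42 x -63.75 y 36.5 z 31.3 F 0.4 tz -0.01
t 43.67 x -62.96 y 35.7 z 31.1 F 5.5 tz 0.23
t 43.80 x -62.79 y 35.8 z 31.0 F 6.4 tz 0.32
t 43.92 x -62.56 y 35.8 z 31.0 F 8.2 tz 0.34
t 44.05 x -62.51 y 35.7 z 30.9 F 9.4 tz 0.38
t 44.17 x -62.47 y 35.7 z 30.9 F 10.2 tz 0.41
t 44.30 x -62.43 y 35.7 z 30.9 F 10.9 tz 0.39
```

```bash

P="python3 -m pendant"; C(){ python3 chk.py $1; }
$P '[[[0,0,0],[0,0,0]]]' >/dev/null && C 11.6 && $P '[[[0,0.01,0],[0,0,0]]]' >/dev/null && C 11.8 && $P '[[[0,0.01,0],[0,0,0]]]' >/dev/null && C 11.8 && $P '[[[0,0.01,0],[0,0,0]]]' >/dev/null && C 11.8
$P '[[[0,0,0],[0,0,0]]]' >/dev/null ; C 11.8
python3 - <<'E'
from h import *
im=get_image("top"); cv2.imwrite('pics/t5.png',cv2.resize(im['img'][170:260,180:300],None,fx=6,fy=6,interpolation=cv2.INTER_CUBIC))
E
```

```text
t 44.42 x -62.43 y 35.7 z 30.9 F 12.0 tz 0.42
t 44.55 x -62.44 y 35.8 z 30.9 F 12.0 tz 0.38
```

View pics/t5.png

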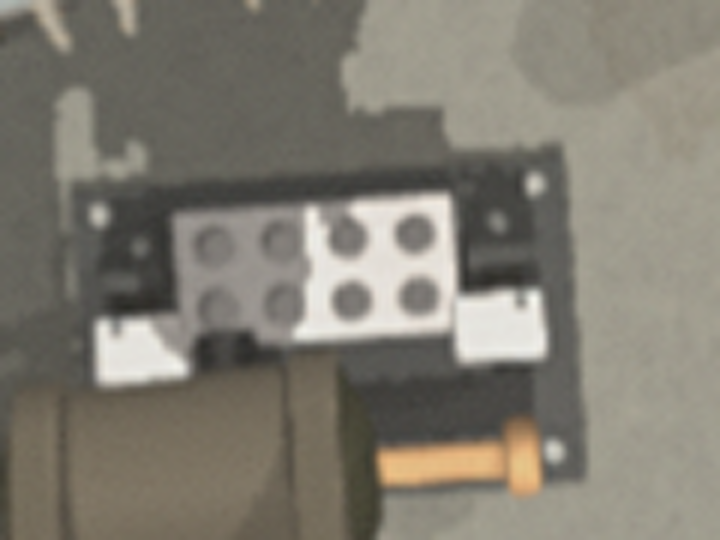

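The ears now sit close to the buffers: ear backs at crop (140,320) and (500,292). Left stalls at 12 N and right stalled at 12.9 N. I'll tap the right ear once more to confirm it is seated.

```bash

P="python3 -m pendant"; C(){ python3 chk.py $1; }
$P '[[[0,-0.18,0],[0,0,0]],[[-0.9,0,0],[0,0,0]],[[-1,0,0],[0,0,0]],[[-1,0,0],[0,0,0]],[[-1,0,0],[0,0,0]],[[-0.1,0.06,0],[0,0,0]],[[0,0.01,0],[0,0,0]]]' >/dev/null; C 3 && 
$P '[[[0,0.025,0],[0,0,0]],[[0,0.02,0],[0,0,0]]]' >/dev/null && C 8 && $P '[[[0,0.02,0],[0,0,0]]]' >/dev/null && C 9 && $P '[[[0,0.01,0],[0,0,0]]]' >/dev/null && C 9.5 && $P '[[[0,0.01,0],[0,0,0]]]' >/dev/null && C 10.8 && $P '[[[0,0.01,0],[0,0,0]]]' >/dev/null && C 10.8 && $P '[[[0,0.01,0],[0,0,0]]]' >/dev/null && C 10.8 && $P '[[[0,0.01,0],[0,0,0]]]' >/dev/null && C 11.5 && $P '[[[0,0.01,0],[0,0,0]]]' >/dev/null && C 11.5
$P '[[[0,0,0],[0,0,0]]]' >/dev/null ; C 11.8
```

```text
t 45.48 x -63.78 y -123.6 z 31.4 F 0.6 tz 0.01
t 45.73 x -62.36 y -122.6 z 31.3 F 1.3 tz 0.10
t 45.85 x -62.18 y -122.8 z 31.2 F 4.0 tz 0.28
t 45.98 x -62.09 y -122.9 z 31.1 F 6.6 tz 0.35
t 46.10 x -62.01 y -122.9 z 31.1 F 7.1 tz 0.33
t 46.23 x -61.95 y -122.9 z 31.0 F 8.9 tz 0.36
t 46.35 x -61.89 y -122.9 z 31.0 F 9.3 tz 0.42
t 46.48 x -61.84 y -122.9 z 30.9 F 11.2 tz 0.39
t 46.60 x -61.79 y -122.9 z 30.9 F 13.1 tz 0.47
t 46.73 x -61.77 y -122.9 z 30.9 F 12.0 tz 0.45
```

Both ears now hold fast at 12 N after about 8 mm of travel each, so they are seated. Next I retreat, lift, turn and read the pose.

```bash

P="python3 -m pendant"
$P '[[[0,-0.3,0],[0,0,0]],[[0,-0.3,-0.3],[0,0,0]],[[-0.2,0,-0.7],[0,0,0.34]],[[-0.6,0,-0.7],[0,0,1]],[[-0.6,0,0],[0,0,0]],[[0,0,0],[0,0,0]]]'; python3 - <<'E'
from h import *
s=observe();R=np.array(s['tool_rot']);t=np.array([.4921,-.1965,.040])
print(R.T@(t-np.array(s['position']))/.04)
im=get_image("top");print([lm("top",q) for q in("left_ear","right_ear","mallet","mallet_middle")])
im=get_image("side");print([lm("side",q) for q in("left_ear","right_ear","mallet","mallet_middle")])
E
```

```text
time_s: 47.48
position: [0.4831, -0.0268, 0.1004]
tool_rot: [[0.023, 1.0, 0.002], [1.0, -0.023, -0.001], [-0.001, 0.002, -1.0]]
ft_force: [0.0, 0.9, -2.4]
grip_width: 0.0137
gripper_force: 108.8
[-4.2342  0.3199  1.512 ]
[[([0.5293, 0.238, 0.0402], 0.82), ([0.5601, 0.164, 0.0013], 0.2)], [([0.5418, 0.0799, 0.0422], 0.97)], [], []]
[[], [([0.5449, 0.0802, 0.0424], 0.84)], [([0.7332, -0.0378, -0.0029], 0.61), ([0.481, 0.0189, 0.0898], 0.6)], [([0.4817, -0.0506, 0.1037], 0.79)]]
```

```bash

P="python3 -m pendant"
$P '[[[-0.7,0.06,0],[0,0,0]],[[-0.9,0.07,0],[0,0,0]],[[-0.9,0.07,0],[0,0,0]],[[-0.9,0.06,0.2],[0,0,0]],[[-0.83,0.06,0.6],[0,0,0]],[[0,0,0.7],[0,0,0]],[[0,0,0],[0,0,0]],[[0,0,0],[0,0,0]]]'; python3 - <<'E'
from h import *
s=observe();R=np.array(s['tool_rot']);t=np.array([.4921,-.1965,.012])
print(R.T@(t-np.array(s['position']))/.04)
im=get_image("side");print([lm("side",q) for q in("mallet","mallet_middle","mat")])
W=cloud(im);X,Y,z=W[...,0],W[...,1],W[...,2]
r=regions_of("side","mallet")
if r:
    k=r[0]['mask']; P=W[k]; P=P[np.isfinite(P[:,0])]; print(r[0]['conf'],len(P),np.percentile(P,[3,50,97],axis=0))
cv2.imwrite('pics/s6.png',cv2.resize(im['img'][130:240,280:430],None,fx=5,fy=5,interpolation=cv2.INTER_CUBIC))
E
```

```text
time_s: 48.98
position: [0.4927, -0.195, 0.0402]
tool_rot: [[0.02, 1.0, 0.001], [1.0, -0.02, -0.001], [-0.001, 0.001, -1.0]]
ft_force: [-0.5, -0.5, -1.9]
grip_width: 0.0134
gripper_force: 108.6
[-0.0367 -0.0154  0.7049]
[[([0.492, -0.1493, 0.0295], 0.94), ([0.7326, -0.0373, 0.0003], 0.23)], [([0.4939, -0.2228, 0.0476], 0.61)], [([0.4905, -0.2202, -0.0007], 0.76)]]
0.8 414 [[ 0.4487 -0.3058  0.0409]
 [ 0.489  -0.1397  0.0595]
 [ 0.5335 -0.1318  0.0682]]
```

View pics/s6.png

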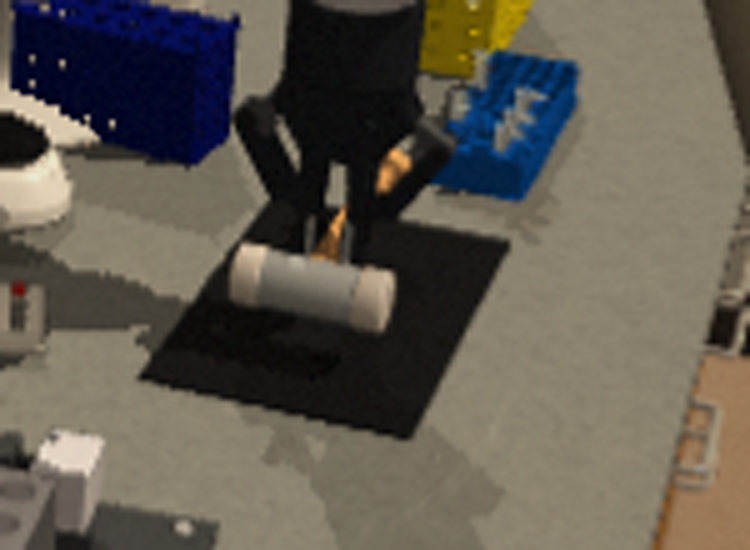

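The mallet is held level above the mat, with the head at crop (315,285), so I lower it gently.

```bash

P="python3 -m pendant"; Z(){ python3 -c "
from rig import observe;import sys;s=observe();print(s['time_s'],s['position'],s['ft_force'][2]);sys.exit(int(s['ft_force'][2]>0.8))"; }
$P '[[[-0.04,-0.01,0.3],[0,0,0]],[[0,0,0.25],[0,0,0]],[[0,0,0.05],[0,0,0]],[[0,0,0],[0,0,0]]]' >/dev/null; Z && $P '[[[0,0,0.025],[0,0,0]],[[0,0,0],[0,0,0]]]' >/dev/null; Z && $P '[[[0,0,0.025],[0,0,0]],[[0,0,0],[0,0,0]]]' >/dev/null; Z && $P '[[[0,0,0.025],[0,0,0]],[[0,0,0],[0,0,0]]]' >/dev/null; Z && $P '[[[0,0,0.025],[0,0,0]],[[0,0,0],[0,0,0]]]' >/dev/null; Z && $P '[[[0,0,0.025],[0,0,0]],[[0,0,0],[0,0,0]]]' >/dev/null; Z
```

```text
49.725 [ 0.49177605 -0.19672252  0.01504412] -1.7623950913686173
49.975 [ 0.49189116 -0.19681046  0.01443983] -2.815974074162117
50.225 [ 0.49183621 -0.19675021  0.0133305 ] -1.785617575534653
50.475 [ 0.49179757 -0.19673197  0.01225299] -1.6295886935349486
50.725 [ 0.49188243 -0.19676078  0.01194979] 5.151319794699553
50.725 [ 0.49188243 -0.19676078  0.01194979] 5.151319794699553
```

```bash

P="python3 -m pendant"
$P '[[[0,0,-0.01],[0,0,0]],[[0,0,0],[0,0,0]],[[0,0,0],[0,0,0]],[[0,0,0],[0,0,0]],[[0,0,0],[0,0,0]],[[0,0,0],[0,0,0]]]' 1 ; $P '[[[0,0,-0.3],[0,0,0]],[[0,0,-0.7],[0,0,0]],[[0,0,-0.8],[0,0,0]],[[0,0,-0.8],[0,0,0]],[[0,-0.8,-0.8],[0,0,0]],[[0,-1,0],[0,0,0]],[[0,-1,0],[0,0,0]],[[0,-1,0],[0,0,0]]]'|tail -3; python3 - <<'E'
from h import *
for c in("top","side"):
    im=get_image(c);print(c,[(q,lm(c,q)) for q in("mallet","mallet_middle","mat","left_ear","right_ear")])
    if c=="top":
        W=cloud(im);X,Y,z=W[...,0],W[...,1],W[...,2]
        m=(z>0.016)&(z<.05)&(X>0.42)&(X<0.57)&(Y>-0.38)&(Y<-0.1); P=np.c_[X[m],Y[m]];print('mallet',P.min(0),P.max(0))
        r=regions_of(c,"mat"); k=r[0]['mask']&(abs(z-.004)<.004); print(cv2.minAreaRect(np.c_[X[k],Y[k]].astype(np.float32)))
        cv2.imwrite('pics/t7.png',cv2.resize(im['img'][150:300,170:440],None,fx=2.9,fy=2.9,interpolation=cv2.INTER_CUBIC))
E
```

```text
time_s: 51.48
position: [0.4919, -0.1968, 0.0117]
tool_rot: [[0.021, 1.0, 0.0], [1.0, -0.021, -0.0], [-0.0, 0.0, -1.0]]
ft_force: [-0.0, -0.4, 0.5]
grip_width: 0.0852
gripper_force: 0.0
ft_force: [-0.4, -0.5, 0.4]
grip_width: 0.0851
gripper_force: 0.0
top [('mallet', [([0.4929, -0.156, 0.0042], 0.83)]), ('mallet_middle', [([0.4916, -0.2242, 0.0175], 0.74), ([0.5397, 0.0788, 0.0434], 0.2)]), ('mat', [([0.4922, -0.2236, -0.0004], 0.66)]), ('left_ear', [([0.5346, 0.236, 0.0435], 0.57)]), ('right_ear', [([0.541, 0.0798, 0.0422], 0.76)])]
mallet [ 0.4476 -0.3252] [ 0.5349 -0.1368]
((0.4916236400604248, -0.2244688868522644), (0.26161354780197144, 0.1603948324918747), 89.24356842041016)
side [('mallet', [([0.4931, -0.1513, 0.0028], 0.68)]), ('mallet_middle', [([0.4928, -0.2248, 0.0189], 0.73)]), ('mat', [([0.4931, -0.2209, -0.0004], 0.96)]), ('left_ear', [([0.528, 0.2377, 0.0428], 0.63)]), ('right_ear', [([0.5442, 0.0802, 0.0401], 0.96)])]
```

View pics/t7.png

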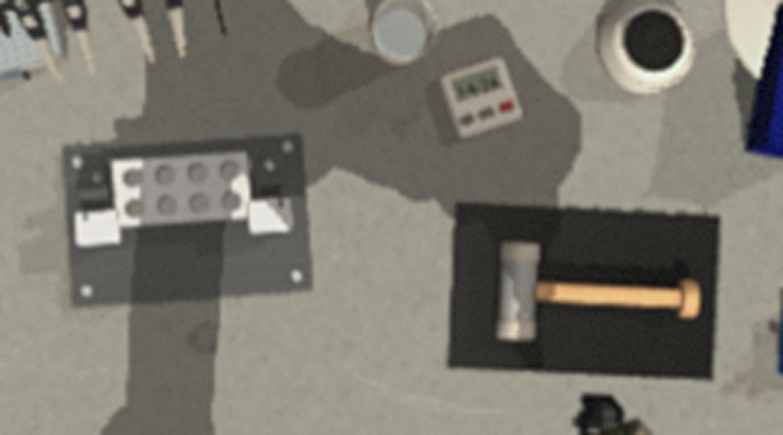

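The mallet lies centred on its mat (crop (455–715, 205–378), mallet middle at about (585,290)). The block is back against its buffers, the bystanders are where they were, and the arm is clear.

```bash
python3 -c "
from rig import *
print(close_job())"
```

```text
the job is handed in; nothing more can be done
None
```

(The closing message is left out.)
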